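# Index the engraver's swivel table and lock it

## Robot

A 6-joint arm with a two-finger parallel gripper is mounted at the origin on the work surface. World frame = base frame: x ahead of the robot, y to its left, z up, the work surface at z = 0. Lengths are in m, angles in degrees, forces in N, time in s.
With the tool pointing down it reaches from about 0.35 to 0.875 m from the base axis. Payload 4.2 kg.
Tool frame: the origin (TCP) lies midway between the tips of the shut fingers; the grasp point (between the pads) lies 19 mm behind it; z points along the fingers, y is the direction in which the jaws open and shut (so a half turn about z gives the same grasp; the last joint's range is limited). The gripper opens to 87 mm and grips with 3 to 60 N. Pads are 19 mm wide; open, the fingers measure 117 mm over their backs; the gripper's body (75 mm by 190 mm) begins 51 mm behind the grasp point.
Start: joints at [-57.376, 22.042, 0.453, 0, -68.411, -14.817], TCP at [0.191, -0.595, 0.223] pointing down, gripper open.
Joint ranges: [-179.83, 179.83], [-69.29, 118.12], [-61.27, 80.66], [-181.25, 117.63], [-171.15, -9.14], [-177.46, 177.46]. Speed limits (degrees/s): [159.86, 159.86, 180, 180, 180, 180].

## Interface

Orientations are given as a 3x3 rotation matrix whose columns are the frame's x, y, z axes.
In Python, from rig import bot, cams gives the robot as it stands.
- The arm moves only by the shell command python3 -m jog 'ROWS' [FORCE]. ROWS is JSON, a list of rows, each a list of 3 entries, a list of its own where there are three numbers: the shift along the tool's x, y, z in m, then the turn, a rotation vector about the tool's x, y, z in rad, then the closure, from -1 (fully open) to 1 (shut). A call has 1 to 5 rows; each row shifts and turns the pose as measured when the row begins, along the tool's axes as they then stand; what a row does not reach is not made up. A row lasts 1/10 s, in which the tool goes at most 50 mm and 8.59 degrees, less where a joint would pass 70% of its speed; a pose out of reach is approached as far as the arm can. A call is refused whole if a number of a shift passes 0.05 or a number of a turn 0.15, either way. A call with a gripper value outside its range is refused whole. The fingers move at their own pace and stop on an object; FORCE is the grip in N (left out, the last holds). Time passes only in rows, so rows that do not move let the fingers close. It gives the time, the measured TCP pose, the force and the opening at its end, in the units of the state.
- bot.get_obs(): the state, without advancing time (a new reading comes with each control period).
- cams.snapshot(name): name is "scene" or "side" or "wrist"; returns the picture (480x640x3 uint8, red, green, blue); there is no depth.
- cams.camera_model(name): a dict with "fx", "fy", "cx", "cy" (pixels), "view" (4x4, takes a point from world to camera coordinates). Camera axes: x right, y down, z forward; pixel columns grow to the right and rows downward; lengths in m; the calibration is good to about 2 mm. A picture is of the moment at which its call begins: read the wrist's pose just before it. camera_model takes no time and is no camera call; for the wrist camera it gives the pose at the moment of the call.
- bot.job_done(): hands the job in, once; it reports no verdict.
The state is a dict: "time": time; "joint_positions": joint angles; "qd": joint speeds; "effort": joint torques, N m; "tool_pos": TCP position; "ee_rot": TCP orientation; "force": force on the tool from outside, world axes, zero at the start; "ft_torque": the same for the moment, N m; "finger_gap": finger opening in m.
Only numpy, scipy, OpenCV 4.12 (cv2) and the standard library are available. Lean on these libraries where they do the work, as an engineer would, in place of code of your own. Each camera call takes 0.05 s, during which the arm holds its last target.

## Task

The tall pin on the swivel base marks where the last cut was made. Turn the swivel table by its handle until the handle rests exactly two clicks past the tall pin, clockwise seen from above, then push the locking bolt fully home into the toothed rim to lock it there. Do not turn the clamp's wing knob on top of the table, and leave the other things on the bench where they are.

Things in the scene. Friction and masses are not known exactly. Their poses are not given: they have to be found in the camera images.
- plinth: Fixed grey swivel base: round flange 300 mm across, 12 mm high, on it a plinth 184 mm across, top at 34 mm. Origin: underside centre, on the swivel axis; z up; x points from the bolt to the far side. 138 mm from the axis steel studs, 12 mm across, 6 mm high, mark the clicks from -90 to +90 degrees about the axis from x, every 30 (counter-clockwise positive); the tall pin replaces one.
- swivel (a joint): Table angle (rad), counter-clockwise positive from above, 0 with the handle along the base's x. A spring detent clicks every 30 degrees (0, +-30, +-60, +-90: handle in line with a stud or the pin); end stops at +-110. It starts at +90. Leaving a click takes about 5 to 7 N at the handle; past half-way (15 degrees) it runs on into the next click by itself.
- handle (a point): Middle of the table's wooden handle: a level round bar 22 mm thick pointing straight out from the axis, wood from 74 to 122 mm from the axis; this point is on its centre line, 100 mm from the axis, 69 mm above the bench. Free below, down to the plinth (34 mm high, out to 92 mm) and flange (12 mm high).
- pin: Fixed tall steel pin, 18 mm across and 56 mm high, on the flange (its top 68 mm above the bench), 138 mm from the swivel axis, in line with one of the clicks at 0, +30, +60 or +90 degrees. Origin: centre of its foot. Two clicks clockwise from it is 60 degrees less.
- bolt (a joint): Travel (m) of the locking bolt along the base's x towards the axis: 0 drawn back, 0.018 fully home at its stop; starts at 0 to 0.005. Stays where left; about 3 N slides it. Its 11 mm wide tongue enters the gap (about 18 mm) between two rim teeth only when the table rests at a click (within about 3 degrees), else it strikes a tooth.
- lug (a point): Top centre (96 mm above the bench) of the bolt's upright steel lug, by which it is pushed: 12 mm thick along the base's x, 30 mm wide, from 50 to 96 mm high. On the base's -x side, 112 mm from the axis when drawn back, 94 mm when home. The bolt slides between two guide cheeks 54 mm high, outer width 47 mm, 94 to 144 mm from the axis.
- clamp (a joint): Angle (rad) of the clamp's wing knob relative to the swivel table, 0 at the start; it must keep its setting. The steel wing, 58 mm long and 12 mm thick, stands in the middle of the table (12 mm off the axis) on a brass plate, its top 97 mm above the bench, and rides round with the table.
- oilcan: Bystander: upright metal can 60 mm across, 110 mm high. Origin: centre of its foot.
- driver: Bystander: screwdriver lying on the bench. Origin: about its middle, underneath.
- padlock: Bystander: brass padlock lying flat, body 50 by 60 mm, 24 mm thick. Origin: centre of its underside.
- rim (a point): Centre of the swivel table's top, 57 mm above the bench, on the axis. The table is a dark steel disc 134 mm across with twelve square rim teeth reaching 80 mm from the axis.

How it is judged (in metres and radians):
On the way:
1. the table rests at the click two clicks clockwise of the tall pin (within 3.5 degrees) with the bolt still drawn back (((y of pin in the frame of plinth between -0.03 and 0.035 m and value of joint swivel between -1.1082 and -0.9862 rad) or (y of pin in the frame of plinth between 0.035 and 0.095 m and value of joint swivel between -0.5846 and -0.4626 rad) or (y of pin in the frame of plinth between 0.095 and 0.129 m and value of joint swivel between -0.061 and 0.061 rad) or (y of pin in the frame of plinth between 0.129 and 0.16 m and value of joint swivel between 0.4626 and 0.5846 rad)) and velocity of joint swivel between -0.05 and 0.05 rad/s and value of joint bolt below 0.01 m), for 0.2 s.
At the end, for the whole second after the job is handed in: The swivel table is at rest with its handle two clicks (60 degrees, within 3.5 degrees) clockwise of the tall pin seen from above, and the bolt is home (joint beyond 15.5 mm of its 18 mm) (((y of pin in the frame of plinth between -0.03 and 0.035 m and value of joint swivel between -1.1082 and -0.9862 rad) or (y of pin in the frame of plinth between 0.035 and 0.095 m and value of joint swivel between -0.5846 and -0.4626 rad) or (y of pin in the frame of plinth between 0.095 and 0.129 m and value of joint swivel between -0.061 and 0.061 rad) or (y of pin in the frame of plinth between 0.129 and 0.16 m and value of joint swivel between 0.4626 and 0.5846 rad)) and velocity of joint swivel between -0.05 and 0.05 rad/s and value of joint bolt above 0.0155 m); the robot touches nothing.
It fails at once if the clamp's wing knob is turned by more than 0.2 rad on the table (value of joint clamp above 0.2 rad or value of joint clamp below -0.2 rad).
It fails at once if a bystander (can, screwdriver, padlock) is moved more than 30 mm (distance of any of oilcan, driver, padlock from where it was at the start of the episode above 0.03 m).
It also fails if it takes over 54 s, if anything falls off the work surface, if the arm or the gripper's body presses on something with over 40 N, if the wrist force passes 120 N, or if a joint passes its speed limit or range.

## Working session

There is one attempt and no reset: what is moved stays moved. The work goes in short steps, Python scripts to look and compute and a shell command to move; the robot and the scene stay as the last step left them, time stands still between calls to the robot, and variables do not carry over. Pictures are saved under pics/ and viewed, and the job is handed in when it is done.

```bash
mkdir -p pics; python3 - <<'E'
from rig import bot,cams
import cv2
for n in("scene","side"):
    im=cams.snapshot(n); cv2.imwrite(f"pics/{n}0.png",im[:,:,::-1])
    m=cams.camera_model(n); print(n,m)
o=bot.get_obs(); print(o)
E
ls
```

```text
scene {'fx': 478.45290952000835, 'fy': 478.45290952000835, 'cx': 320.6764899713465, 'cy': 238.55593098964283, 'view': array([[-0.25310889,  0.96723331, -0.01989011,  0.13207036],
       [ 0.68395642,  0.1643639 , -0.71076587, -0.33218904],
       [-0.68420721, -0.19350513, -0.70314739,  1.45733395],
       [ 0.        ,  0.        ,  0.        ,  1.        ]])}
side {'fx': 546.3254448082703, 'fy': 546.3254448082703, 'cx': 317.4557882784211, 'cy': 233.7139149239503, 'view': array([[-0.99075186, -0.13400457,  0.02129609,  0.58279818],
       [-0.10032543,  0.61780492, -0.77990505,  0.1342155 ],
       [ 0.09135401, -0.77482892, -0.62553544,  0.93298468],
       [ 0.        ,  0.        ,  0.        ,  1.        ]])}
{'time': 0.1, 'joint_positions': array([-5.73767831e+01,  2.20878704e+01,  3.86964499e-01, -2.38812851e-02,
       -6.84122942e+01, -1.48170903e+01]), 'qd': array([ 0.03392834, -0.17388037,  0.19357761,  0.15701174, -0.04649589,
        0.05471406]), 'effort': array([-1.34870977e-03, -3.91689813e+01,  1.87935340e+01,  4.23195541e+00,
        1.34412112e-02, -7.75733884e-05]), 'tool_pos': array([ 0.19096971, -0.59453755,  0.22155236]), 'ee_rot': array([[-9.52143652e-01, -3.05649996e-01, -7.38690037e-04],
       [-3.05650861e-01,  9.52141819e-01,  1.87293172e-03],
       [ 1.30876103e-04,  2.00908129e-03, -9.99997973e-01]]), 'force': array([-0.37226049,  0.22661236, -0.36550691]), 'ft_torque': array([-0.01121404,  0.00220495,  0.02699952]), 'finger_gap': 0.08711611599288484}
pics
```

View pics/scene0.png

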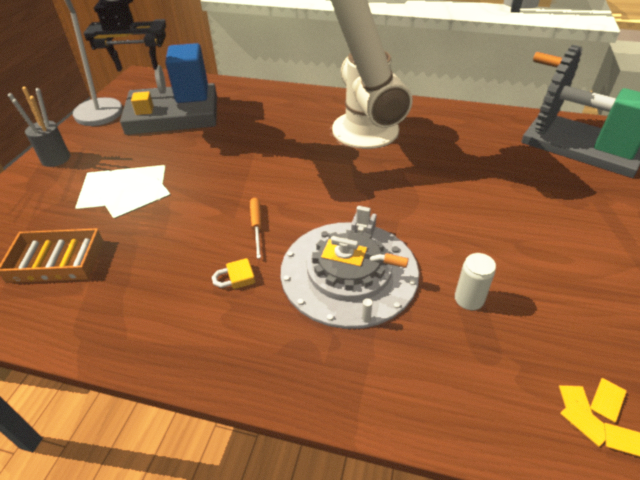

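View pics/side0.png

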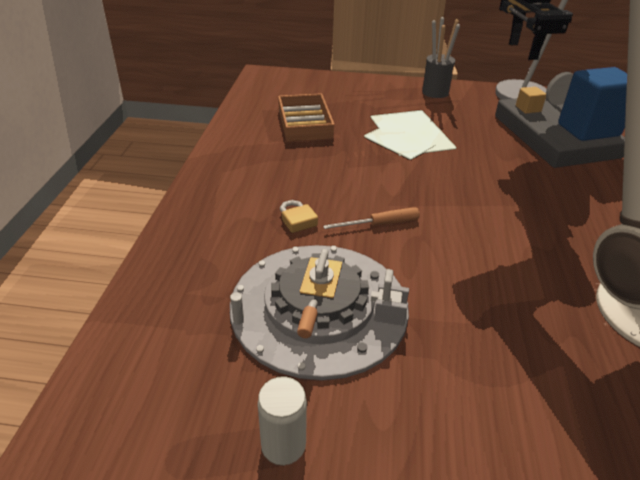

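```bash
cat > h.py <<'E'
import numpy as np,cv2
from rig import cams
def ray(n,u,v):
    m=cams.camera_model(n);V=m["view"];R=V[:3,:3];c=-R.T@V[:3,3]
    d=R.T@np.array([(u-m["cx"])/m["fx"],(v-m["cy"])/m["fy"],1]);return c,d
def onz(n,u,v,z):
    c,d=ray(n,u,v);return c+d*(z-c[2])/d[2]
def proj(n,p):
    m=cams.camera_model(n);q=m["view"][:3,:3]@np.array(p)+m["view"][:3,3]
    return m["fx"]*q[0]/q[2]+m["cx"],m["fy"]*q[1]/q[2]+m["cy"]
E
python3 - <<'E'
import cv2
a=cv2.imread("pics/scene0.png");b=cv2.imread("pics/side0.png")
cv2.imwrite("pics/sc_crop.png",cv2.resize(a[195:330,270:430],None,fx=4.4,fy=4.4,interpolation=cv2.INTER_CUBIC))
cv2.imwrite("pics/si_crop.png",cv2.resize(b[235:375,220:420],None,fx=4,fy=4,interpolation=cv2.INTER_CUBIC))
E
```

```text
(no output)
```

View pics/sc_crop.png

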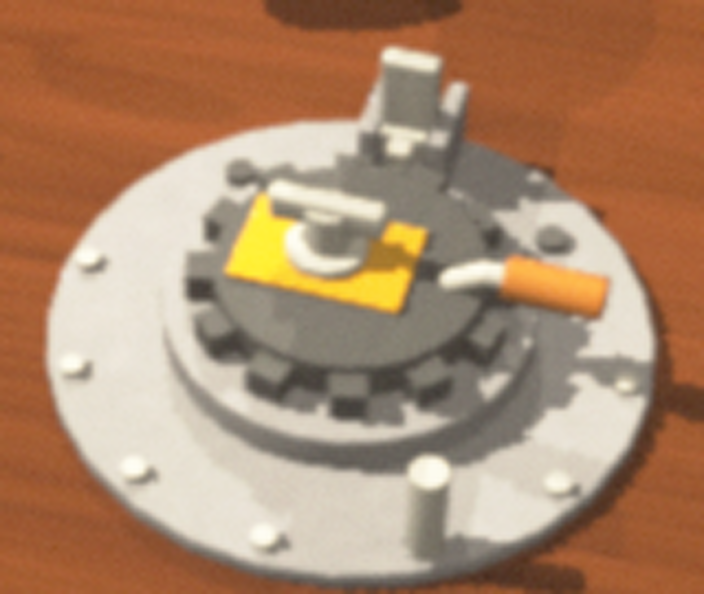

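View pics/si_crop.png

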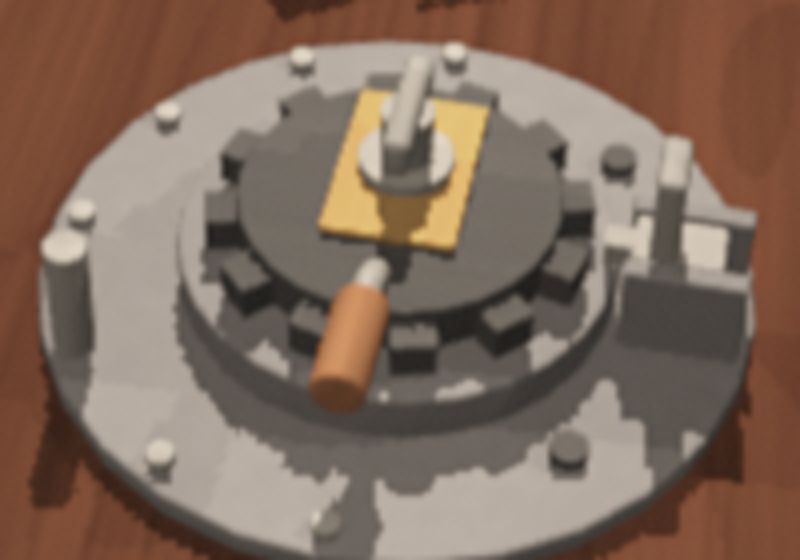

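```bash
python3 - <<'E'
from h import *
from scipy.optimize import least_squares
S=4.4;f=lambda u,v,z:onz("scene",(u+.5)/S-.5+270,(v+.5)/S-.5+195,z)
st=[(625,380),(560,481),(265,535),(135,466),(72,363),(90,258)];A=[90,60,0,-30,-60,-90]
P=np.array([f(u,v,.018)[:2] for u,v in st])
g=lambda p:np.concatenate([P[i]-p[:2]-.138*np.array([np.cos(p[2]+np.radians(a)),np.sin(p[2]+np.radians(a))]) for i,a in enumerate(A)])
r=least_squares(g,[.6,0,0]);x0,y0,t=r.x;print("scene",x0,y0,np.degrees(t),np.abs(r.fun).max())
S=4;k=lambda u,v,z:onz("side",(u+.5)/S-.5+220,(v+.5)/S-.5+235,z)
st2=[(326,519),(160,452),(82,210),(167,112),(302,58),(455,52)]
P=np.array([k(u,v,.018)[:2] for u,v in st2]);r2=least_squares(g,[.6,0,0]);print("side",r2.x,np.degrees(r2.x[2]),np.abs(r2.fun).max())
c=(r.x+r2.x)/2;t=c[2]
R=np.array([[np.cos(t),np.sin(t)],[-np.sin(t),np.cos(t)]])
for nm,p in [("pin sc",f(430,467,.068)),("pin si",k(66,245,.068)),("lug sc",f(413,56,.096)),("lug si",k(677,150,.096)),("handle sc",f(553,287,.069)),("handle si",k(350,345,.069))]:
    q=R@(p[:2]-c[:2]);print(nm,p,"local",q,np.hypot(*q),np.degrees(np.arctan2(q[1],q[0])))
for n,u,v,z in (("scene",477,262,.11),("side",283,397,.11)):print("can",onz(n,u,v,z))
print("driver",onz("scene",257,225,.01),"padlock",onz("scene",240,273,.024))
E
```

```text
scene 0.5742587273375427 0.07752798748012588 -3.6008788111512473 0.0015890830662969868
side [ 0.57523863  0.07741268 -0.06133484] -3.514227683013489 0.0014444095896933296
pin sc [0.71556878 0.16052779 0.068     ] local [0.13539493 0.09163545] 0.16348958175789763 34.09018966814537
pin si [0.69834049 0.13804306 0.068     ] local [0.11959504 0.06812501] 0.13763716967655484 29.66716927565722
lug sc [0.46387806 0.10548217 0.096     ] local [-0.11239514  0.02107821] 0.11435452854667673 169.3783147885354
lug si [0.46694473 0.07716292 0.096     ] local [-0.10757713 -0.00699618] 0.10780438554234309 -176.2790630028828
handle sc [0.59105215 0.20145456 0.069     ] local [0.0085787  0.12475696] 0.12505155863882642 86.06634669924479
handle si [0.58173385 0.17318362 0.069     ] local [0.00103259 0.09596228] 0.09596783583403327 89.38350065742618
can [0.58665158 0.32833815 0.11      ]
can [0.58713947 0.33529585 0.11      ]
driver [ 0.48852425 -0.16649841  0.01      ] padlock [ 0.65262193 -0.14338099  0.024     ]
```

```bash
python3 - <<'E'
from h import *
f=lambda u,v,z:onz("scene",(u+.5)/4.4-.5+270,(v+.5)/4.4-.5+195,z)
t=np.radians(-3.56);c=np.array([.5748,.0775])
R=np.array([[np.cos(t),np.sin(t)],[-np.sin(t),np.cos(t)]])
for nm,p in [("pin sc",f(430,467,.068)),("lug sc",f(413,56,.096)),("handle sc",f(553,287,.069)),("wing",f(327,195,.097))]:
    q=R@(p[:2]-c);print(nm,p,"local",q,np.hypot(*q),np.degrees(np.arctan2(q[1],q[0])))
W=lambda r,a:c+r*np.array([np.cos(t+np.radians(a)),np.sin(t+np.radians(a))])
for a in (90,60,30,0,-30): print(a,W(.1,a))
print("lug pred",W(.1105,180),W(.094,180), "ux",W(1,0)-c)
E
```

```text
pin sc [0.69548068 0.13829831 0.068     ] local [0.11667261 0.0681745 ] 0.1351305363474458 30.29873054707944
lug sc [0.46441815 0.08459913 0.096     ] local [-0.11060966  0.00023141] 0.11060989921576848 179.88013102007378
handle sc [0.57918027 0.17426287 0.069     ] local [-0.00163655  0.09684814] 0.09686196625458766 90.96809905523827
wing [0.57208201 0.06466238 0.097     ] local [-0.00191561 -0.01298162] 0.013122193511671 -98.394173107636
90 [0.58100938 0.17730703]
60 [0.63008099 0.16083074]
30 [0.66434011 0.12202604]
0 [0.67460703 0.07129062]
-30 [0.65813074 0.02221901]
lug pred [0.46451323 0.08436136] [0.48098139 0.08333681] ux [ 0.99807032 -0.06209375]
```

```bash
cat >> h.py <<'E'
from rig import bot
from scipy.spatial.transform import Rotation as Ro
C=np.array([.5748,.0775]);T=-3.56
def pol(r,a): 
    b=np.radians(a+T);return C+r*np.array([np.cos(b),np.sin(b)])
def need(p,head):
    "shift in tool axes now and yaw about tool z needed so tool y has world heading head (deg), z down"
    o=bot.get_obs();R=np.array(o["ee_rot"]);h=np.radians(head)
    y=np.array([np.cos(h),np.sin(h),0]);z=np.array([0,0,-1.]);Rt=np.c_[np.cross(y,z),y,z]
    d=np.array(p)-o["tool_pos"]
    print("t",o["time"],"tcp",np.round(o["tool_pos"],4),"tool shift",np.round(R.T@d,4),"rotvec",np.round(Ro.from_matrix(R.T@Rt).as_rotvec(),3),"F",np.round(o["force"],1),"j6",round(o["joint_positions"][5],1),"gap",round(o["finger_gap"],4))
def handle(a,z=.05,r=.1): p=pol(r,a);need([*p,z],a+T+90)
E
python3 -m jog '[[[-0.033,0.033,0],[0,0,0],-1],[[-0.034,0.034,0],[0,0,0],-1],[[-0.034,0.034,0],[0,0,0],-1],[[-0.034,0.034,0],[0,0,0],-1],[[-0.034,0.034,0],[0,0,0],-1]]'
python3 -m jog '[[[-0.034,0.034,0],[0,0,0],-1],[[-0.034,0.034,0],[0,0,0],-1],[[-0.034,0.034,0],[0,0,0],-1],[[-0.034,0.034,0],[0,0,0],-1],[[-0.034,0.034,0],[0,0,0],-1]]'
python3 -c "
from h import *
handle(90,.15)"
```

```text
time: 0.6
tool_pos: [0.3006, -0.3791, 0.217]
ee_rot: [[-0.955, -0.295, -0.005], [-0.295, 0.955, 0.006], [0.003, 0.008, -1.0]]
force: [1.4, 1.5, 0.0]
finger_gap: 0.0869
time: 1.1
tool_pos: [0.4143, -0.1568, 0.2172]
ee_rot: [[-0.956, -0.294, -0.006], [-0.294, 0.956, 0.007], [0.003, 0.009, -1.0]]
force: [1.2, -0.6, -0.6]
finger_gap: 0.0867
t 1.1 tcp [ 0.4143 -0.1568  0.2172] tool shift [-0.2578  0.2697  0.0687] rotvec [ 0.01   0.003 -1.21 ] F [ 1.2 -0.6 -0.6] j6 -72.8 gap 0.0867
```

```bash

python3 -m jog '[[[-0.033,0.034,0],[0,0,0],-1],[[-0.034,0.034,0],[0,0,0],-1],[[-0.034,0.034,0],[0,0,0],-1],[[-0.033,0.034,0],[0,0,0],-1],[[-0.033,0.034,0],[0,0,0],-1]]'
python3 -m jog '[[[-0.034,0.034,0],[0,0,-0.0],-1],[[-0.034,0.034,0],[0,0,0],-1],[[0,0,0],[0,0,-0.14],-1],[[0,0,0],[0,0,-0.14],-1],[[0,0,0],[0,0,-0.14],-1]]'
python3 -m jog '[[[0,0,0],[0,0,-0.14],-1],[[0,0,0],[0,0,-0.14],-1],[[0,0,0],[0,0,-0.14],-1],[[0,0,0],[0,0,-0.14],-1],[[0,0,0],[0,0,-0.14],-1]]'
python3 -c "
from h import *
handle(90,.15)"
```

```text
time: 1.6
tool_pos: [0.5249, 0.0652, 0.2178]
ee_rot: [[-0.955, -0.296, -0.006], [-0.296, 0.955, 0.008], [0.004, 0.009, -1.0]]
force: [1.2, -1.0, -0.6]
finger_gap: 0.0869
time: 2.1
tool_pos: [0.5718, 0.1612, 0.2136]
ee_rot: [[-0.736, -0.677, -0.012], [-0.677, 0.736, 0.006], [0.005, 0.012, -1.0]]
force: [0.3, -0.1, -0.7]
finger_gap: 0.0867
time: 2.6
tool_pos: [0.57, 0.1614, 0.2099]
ee_rot: [[-0.096, -0.995, -0.019], [-0.995, 0.096, 0.003], [-0.001, 0.019, -1.0]]
force: [0.4, -0.3, -0.1]
finger_gap: 0.0867
t 2.6 tcp [0.57   0.1614 0.2099] tool shift [-0.0169 -0.0105  0.0597] rotvec [ 0.019  0.002 -0.034] F [ 0.4 -0.3 -0.1] j6 -36.3 gap 0.0867
```

```bash

python3 -m jog '[[[-0.02,-0.01,0.03],[0.019,0,-0.034],-1],[[0,0,0.03],[0,0,0],-1],[[0,0,0],[0,0,0],-1]]'
python3 -c "
from h import *
handle(90,.05,.104)
w=cams.snapshot('wrist');cv2.imwrite('pics/w1.png',w[:,:,::-1])
print(proj('wrist',[*pol(.1,90),.069]))"
```

```text
time: 2.9
tool_pos: [0.5817, 0.1809, 0.1483]
ee_rot: [[-0.059, -0.998, 0.002], [-0.998, 0.059, 0.002], [-0.002, -0.002, -1.0]]
force: [-0.4, -0.4, -0.3]
finger_gap: 0.0872
t 2.9 tcp [0.5817 0.1809 0.1483] tool shift [-0.0001  0.0007  0.0983] rotvec [-0.002  0.002  0.003] F [-0.4 -0.4 -0.3] j6 -35.8 gap 0.0872
(np.float64(320.7898680323789), np.float64(240.73392064613938))
```

View pics/w1.png

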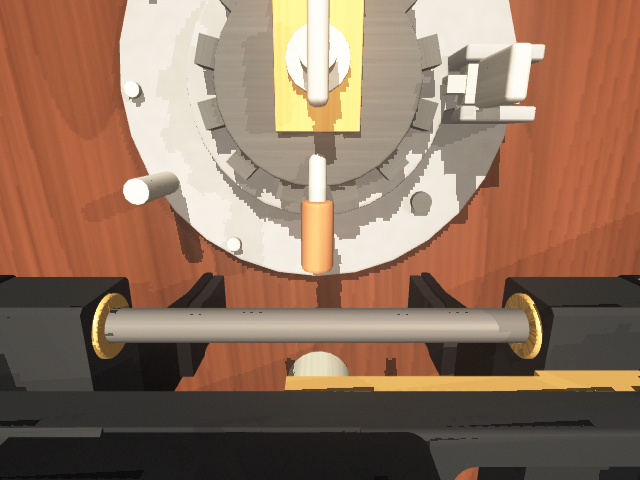

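The wrist view shows the handle at (317,236), 5 px from where I predicted it. The one stud at (234,243) lies between the handle and the pin (135,190), so the pin is at +30 and the target is -30.

```bash

python3 -m jog '[[[0,0,0.035],[0,0,0],-1],[[0,0,0.035],[0,0,0],-1],[[0,0,0.025],[0,0,0],-1],[[0,0,0],[0,0,0],0.1],[[0,0,0],[0,0,0],0.1]]' 10
python3 -m jog '[[[0,0,0],[0,0,0],0.15],[[0,0,0],[0,0,0],0.15],[[0,0,0],[0,0,0],0.15]]' 10
python3 -c "
from h import *
handle(90,.052,.104)"
```

```text
time: 3.45
tool_pos: [0.591, 0.184, 0.0631]
ee_rot: [[-0.057, -0.998, 0.022], [-0.998, 0.057, 0.009], [-0.01, -0.021, -1.0]]
force: [0.6, 0.1, 0.5]
finger_gap: 0.078
time: 3.75
tool_pos: [0.5939, 0.1853, 0.0689]
ee_rot: [[-0.056, -0.998, 0.03], [-0.998, 0.056, 0.013], [-0.015, -0.029, -0.999]]
force: [0.4, -0.1, -0.1]
finger_gap: 0.0549
t 3.75 tcp [0.5939 0.1853 0.0689] tool shift [0.005  0.0129 0.0164] rotvec [-0.029  0.015  0.006] F [ 0.4 -0.1 -0.1] j6 -35.8 gap 0.0549
```

```bash

python3 -m jog '[[[0.004,0.012,0.016],[-0.03,0.015,0],0.15],[[0.001,0.002,0.004],[-0.004,0.002,0],0.15]]'
python3 -c "
from h import *
handle(90,.052,.104)"
```

```text
time: 3.95
tool_pos: [0.5801, 0.1816, 0.0494]
ee_rot: [[-0.056, -0.998, -0.004], [-0.998, 0.056, -0.001], [0.001, 0.004, -1.0]]
force: [-0.5, -1.3, -0.0]
finger_gap: 0.0409
t 3.95 tcp [0.5801 0.1816 0.0494] tool shift [ 0.0003 -0.0012 -0.0026] rotvec [ 0.004 -0.001  0.006] F [-0.5 -1.3 -0. ] j6 -35.7 gap 0.0409
```

```bash

python3 -m jog '[[[0.001,-0.011,0.000],[0,0,0.105],0.15],[[0.001,-0.011,0.002],[0,0,0.105],0.15],[[0.001,-0.011,0.002],[0,0,0.105],0.15]]'
python3 -c "
from h import *
handle(72,.052,.104)"
```

```text
time: 4.25
tool_pos: [0.6059, 0.1725, 0.0421]
ee_rot: [[-0.372, -0.928, -0.018], [-0.928, 0.373, -0.005], [0.012, 0.015, -1.0]]
force: [-2.8, 1.2, 2.4]
finger_gap: 0.0373
t 4.25 tcp [0.6059 0.1725 0.0421] tool shift [-0.0042 -0.0058 -0.01  ] rotvec [ 0.015 -0.012 -0.005] F [-2.8  1.2  2.4] j6 -52.1 gap 0.0373
```

```bash

python3 -m jog '[[[-0.003,-0.015,-0.009],[0.012,-0.01,0.1],0.15],[[0.001,-0.011,0],[0,0,0.105],0.15],[[0.001,-0.011,0],[0,0,0.105],0.15]]'
python3 -c "
from h import *
handle(54,.052,.104)"
```

```text
time: 4.55
tool_pos: [0.6358, 0.1558, 0.0466]
ee_rot: [[-0.647, -0.762, -0.013], [-0.762, 0.647, -0.005], [0.012, 0.007, -1.0]]
force: [-0.7, -0.3, 0.4]
finger_gap: 0.0368
t 4.55 tcp [0.6358 0.1558 0.0466] tool shift [-0.0048 -0.0027 -0.0055] rotvec [ 0.007 -0.012 -0.014] F [-0.7 -0.3  0.4] j6 -68.1 gap 0.0368
```

```bash

python3 -m jog '[[[-0.003,-0.013,-0.005],[0.007,-0.012,0.09],0.15],[[0.000,-0.011,-0.001],[0,0,0.105],0.15],[[0.000,-0.011,-0.001],[0,0,0.105],0.15]]'
python3 -c "
from h import *
handle(36,.052,.104)"
```

```text
time: 4.85
tool_pos: [0.6571, 0.1336, 0.0478]
ee_rot: [[-0.851, -0.526, -0.013], [-0.526, 0.851, -0.002], [0.012, 0.005, -1.0]]
force: [1.5, 0.2, 0.8]
finger_gap: 0.0373
t 4.85 tcp [0.6571 0.1336 0.0478] tool shift [-0.0044 -0.0031 -0.0042] rotvec [ 0.005 -0.012 -0.013] F [1.5 0.2 0.8] j6 -83.3 gap 0.0373
```

```bash

python3 -m jog '[[[-0.003,-0.014,-0.004],[0.005,-0.012,0.09],0.15],[[0.000,-0.011,-0.001],[0,0,0.105],0.15],[[0.000,-0.011,-0.001],[0,0,0.105],0.15]]'
python3 -c "
from h import *
handle(18,.052,.104)"
```

```text
time: 5.15
tool_pos: [0.6743, 0.1039, 0.0509]
ee_rot: [[-0.971, -0.239, -0.006], [-0.239, 0.971, 0.0], [0.005, 0.001, -1.0]]
force: [-1.9, 4.6, 0.4]
finger_gap: 0.0371
t 5.15 tcp [0.6743 0.1039 0.0509] tool shift [-0.0011 -0.0007 -0.0011] rotvec [ 0.001 -0.005 -0.01 ] F [-1.9  4.6  0.4] j6 -98.3 gap 0.0371
```

```bash

python3 -m jog '[[[0.000,-0.011,-0.001],[0,-0.004,0.1],0.15],[[0.000,-0.011,-0.001],[0,0,0.105],0.15],[[0.000,-0.011,-0.001],[0,0,0.105],0.15]]'
python3 -c "
from h import *
handle(0,.052,.104)"
```

```text
time: 5.45
tool_pos: [0.6777, 0.0723, 0.051]
ee_rot: [[-0.997, 0.08, -0.005], [0.08, 0.997, 0.002], [0.005, 0.001, -1.0]]
force: [0.1, -0.9, 0.2]
finger_gap: 0.0374
t 5.45 tcp [0.6777 0.0723 0.051 ] tool shift [-0.001  -0.0012 -0.001 ] rotvec [ 0.001 -0.005 -0.018] F [ 0.1 -0.9  0.2] j6 -114.0 gap 0.0374
```

```bash

python3 -m jog '[[[0.000,-0.012,-0.001],[0,-0.004,0.1],0.15],[[0.000,-0.011,-0.001],[0,0,0.105],0.15],[[0.000,-0.011,-0.001],[0,0,0.105],0.15]]'
python3 -c "
from h import *
handle(-30,.052,.104)"
```

```text
time: 5.75
tool_pos: [0.6712, 0.0408, 0.051]
ee_rot: [[-0.92, 0.391, -0.002], [0.391, 0.92, 0.004], [0.003, 0.003, -1.0]]
force: [0.6, 2.7, -0.9]
finger_gap: 0.0368
t 5.75 tcp [0.6712 0.0408 0.051 ] tool shift [ 0.0009 -0.0229 -0.0011] rotvec [ 0.003 -0.004  0.183] F [ 0.6  2.7 -0.9] j6 -129.9 gap 0.0368
```

```bash

python3 -m jog '[[[0.000,-0.011,-0.001],[0,-0.004,0.1],0.15],[[0.001,-0.01,0],[0,0,0.07],0.15],[[0,-0.001,0],[0,0,0],0.15],[[0,0,0],[0,0,0],0.15]]'
python3 -c "
from h import *
handle(-30,.052,.104)
cv2.imwrite('pics/s2.png',cams.snapshot('scene')[:,:,::-1])
cv2.imwrite('pics/d2.png',cams.snapshot('side')[230:380,215:425,::-1].repeat(3,0).repeat(3,1))"
```

```text
time: 6.15
tool_pos: [0.6587, 0.0206, 0.0489]
ee_rot: [[-0.837, 0.547, -0.003], [0.547, 0.837, 0.002], [0.003, 0.0, -1.0]]
force: [0.2, -0.1, 1.2]
finger_gap: 0.037
t 6.15 tcp [0.6587 0.0206 0.0489] tool shift [-0.0026  0.0011 -0.0031] rotvec [ 0.    -0.003  0.006] F [ 0.2 -0.1  1.2] j6 -138.8 gap 0.037
```

View pics/d2.png

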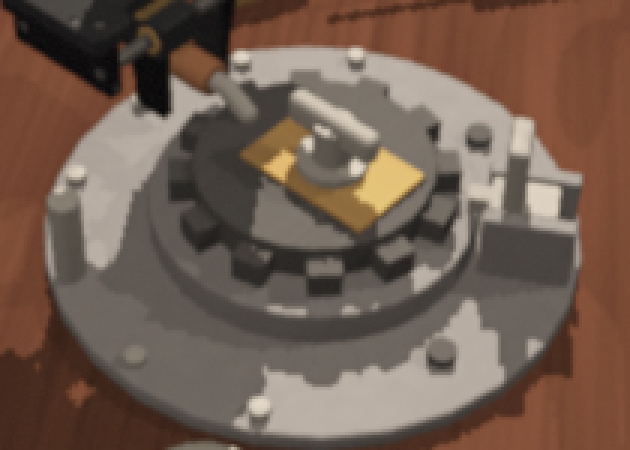

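The table now looks like it is at the -30 click, with almost no side force. I'll open and lift clear.

```bash

python3 -m jog '[[[0,0,-0.003],[0,0,0],-0.1],[[0,0,-0.03],[0,0,0],-0.1],[[0,0,-0.04],[0,0,0],-0.1],[[0,0,-0.04],[0,0,0],0.5],[[0,0,0],[0,0,0],1]]'
python3 - <<'E'
from h import *
handle(-30,.16,.104)
a=cams.snapshot('scene');b=cams.snapshot('side')
for n,im in(('scene',a),('side',b)):
    cv2.imwrite(f'pics/{n}3.png',im[:,:,::-1])
    hsv=cv2.cvtColor(im,cv2.COLOR_RGB2HSV)
    u,v=map(int,proj(n,[*pol(.1,-30),.069]));print(n,"pred",u,v)
    cv2.imwrite(f'pics/{n}3c.png',cv2.resize(im[v-70:v+70,u-80:u+80,::-1],None,fx=4,fy=4,interpolation=cv2.INTER_CUBIC))
E
```

```text
time: 6.75
tool_pos: [0.6597, 0.0221, 0.1647]
ee_rot: [[-0.84, 0.543, -0.006], [0.543, 0.84, 0.0], [0.005, -0.003, -1.0]]
force: [-0.5, 0.5, -0.0]
finger_gap: 0.0388
t 6.75 tcp [0.6597 0.0221 0.1647] tool shift [-0.0026 -0.0008  0.0046] rotvec [-0.003 -0.005  0.012] F [-0.5  0.5 -0. ] j6 -138.7 gap 0.0388
scene pred 313 274
side pred 276 250
```

View pics/scene3c.png

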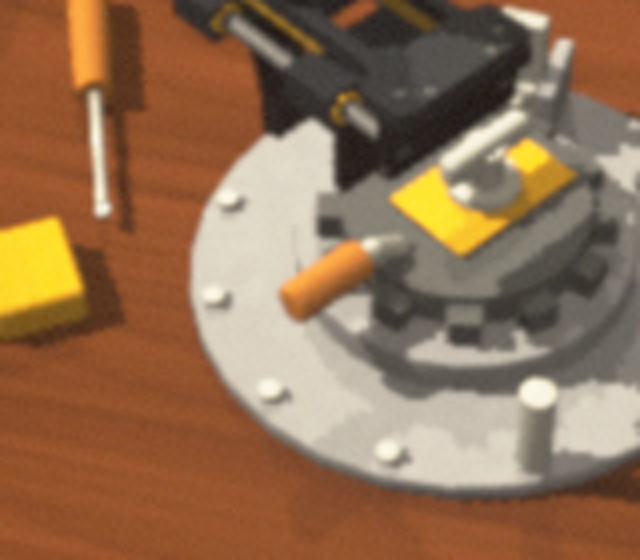

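View pics/side3c.png

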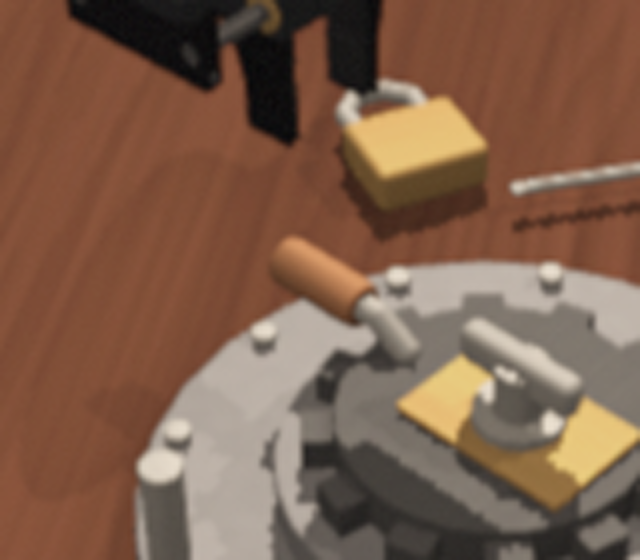

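```bash
python3 - <<'E'
from h import *
for n,u,v,cu,cv in(('scene',325,280,313,274),('side',320,280,276,250)):
    p=onz(n,(u+.5)/4-.5+cu-80,(v+.5)/4-.5+cv-70,.069)[:2]-C
    print(n,np.hypot(*p),np.degrees(np.arctan2(p[1],p[0]))-T)
need([*pol(.15,180),.165],90+T)
E
python3 -m jog '[[[0,0,0],[0,0,-0.13],1],[[0,0,0],[0,0,-0.13],1],[[0,0,0],[0,0,-0.13],1],[[0,0,0],[0,0,-0.13],1]]' 30
python3 -c "
from h import *
need([*pol(.15,180),.165],90+T)"
```

```text
scene 0.09713773261172934 -31.204195839068856
side 0.1015043217711078 -30.327124727722815
t 6.85 tcp [0.6564 0.022  0.1589] tool shift [ 0.2294 -0.0716 -0.0024] rotvec [-0.005 -0.015 -0.513] F [ 0.1  0.5 -0.2] j6 -138.7 gap 0.0314
time: 7.25
tool_pos: [0.6531, 0.0224, 0.1528]
ee_rot: [[-0.999, 0.035, -0.027], [0.035, 0.999, -0.001], [0.027, -0.002, -1.0]]
force: [-0.2, 0.8, 0.6]
finger_gap: 0.003
t 7.25 tcp [0.6531 0.0224 0.1528] tool shift [ 0.2304  0.0564 -0.0062] rotvec [-0.002 -0.027  0.027] F [-0.2  0.8  0.6] j6 -107.7 gap 0.003
```

```bash

python3 -m jog '[[[0.045,0.011,-0.006],[0,-0.027,0.027],1],[[0.045,0.011,-0.001],[0,0,0],1],[[0.045,0.011,-0.001],[0,0,0],1],[[0.045,0.011,-0.001],[0,0,0],1],[[0.045,0.011,0],[0,0,0],1]]'
python3 -c "
from h import *
need([*pol(.15,180),.066],90+T)
a=cams.snapshot('wrist');cv2.imwrite('pics/w4.png',a[:,:,::-1])
print(proj('wrist',[*pol(.1105,180),.096]))"
```

```text
time: 7.75
tool_pos: [0.4248, 0.0893, 0.1501]
ee_rot: [[-0.998, 0.064, -0.02], [0.065, 0.998, -0.01], [0.019, -0.012, -1.0]]
force: [-0.1, 0.7, -0.4]
finger_gap: 0.0007
t 7.75 tcp [0.4248 0.0893 0.1501] tool shift [-0.002  -0.0014  0.0841] rotvec [-0.012 -0.019 -0.002] F [-0.1  0.7 -0.4] j6 -127.0 gap 0.0007
(np.float64(317.3482792023176), np.float64(331.9608752294142))
```

View pics/w4.png

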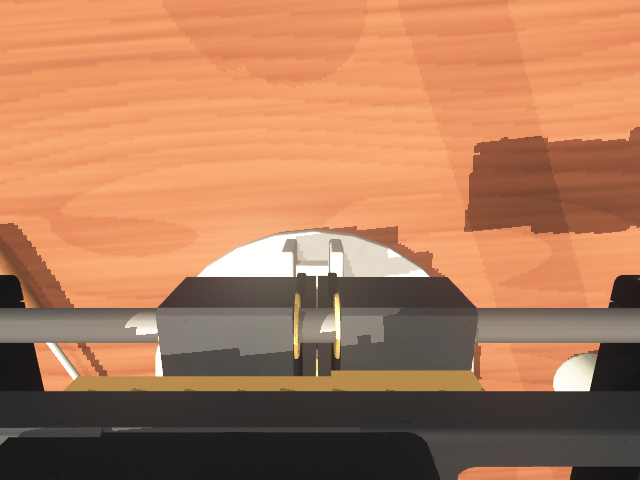

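The wrist view shows the bolt's cheeks centred under the fingers at columns 285–343. I'll lower the fingers behind the lug.

```bash

python3 -m jog '[[[0,-0.001,0.03],[-0.012,-0.019,0],1],[[0,0,0.03],[0,0,0],1],[[0,0,0.015],[0,0,0],1]]'
python3 -c "
from h import *
need([*pol(.15,180),.068],90+T)
b=cams.snapshot('side');cv2.imwrite('pics/d5.png',cv2.resize(b[200:360,300:500,::-1],None,fx=4,fy=3.7))"
```

```text
time: 8.1
tool_pos: [0.4126, 0.0879, 0.0727]
ee_rot: [[-0.998, 0.057, -0.004], [0.057, 0.998, 0.002], [0.004, 0.001, -1.0]]
force: [0.9, -0.2, -0.5]
finger_gap: 0.0005
t 8.1 tcp [0.4126 0.0879 0.0727] tool shift [-0.0125 -0.0003  0.0047] rotvec [ 0.001 -0.004  0.005] F [ 0.9 -0.2 -0.5] j6 -127.1 gap 0.0005
```

View pics/d5.png

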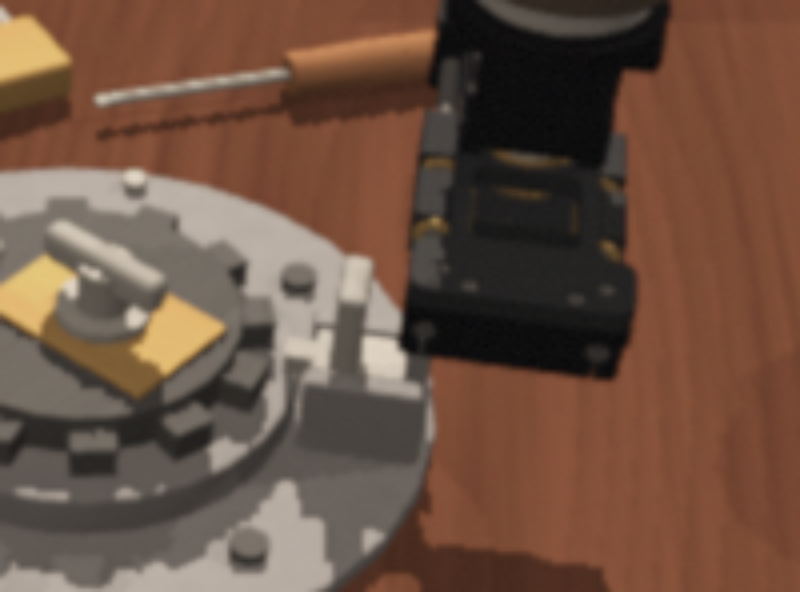

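```bash

python3 -m jog '[[[-0.02,0,0.003],[0,0,0],1],[[-0.012,0,0],[0,0,0],1]]'
python3 -c "
from h import *
need([*pol(.1095,180),.068],90+T)"
python3 -m jog '[[[-0.006,0,0.000],[0,0,0],1],[[-0.005,0,0],[0,0,0],1]]'
python3 -c "
from h import *
need([*pol(.1095,180),.068],90+T)"
```

```text
time: 8.35
tool_pos: [0.4407, 0.084, 0.0656]
ee_rot: [[-0.998, 0.056, -0.015], [0.056, 0.998, -0.004], [0.014, -0.005, -1.0]]
force: [-0.0, -0.6, 0.2]
finger_gap: 0.0004
t 8.35 tcp [0.4407 0.084  0.0656] tool shift [-0.0247  0.0016 -0.0028] rotvec [-0.005 -0.014  0.006] F [-0.  -0.6  0.2] j6 -124.4 gap 0.0004
time: 8.55
tool_pos: [0.4521, 0.0831, 0.0651]
ee_rot: [[-0.998, 0.057, -0.017], [0.057, 0.998, -0.005], [0.017, -0.006, -1.0]]
force: [-3.1, 1.4, 1.3]
finger_gap: 0.0007
t 8.55 tcp [0.4521 0.0831 0.0651] tool shift [-0.0133  0.0019 -0.0031] rotvec [-0.006 -0.017  0.005] F [-3.1  1.4  1.3] j6 -123.5 gap 0.0007
```

Contact, with 3 N of force. I'll keep pushing.

```bash

python3 -m jog '[[[-0.006,0.001,-0.002],[-0.003,-0.01,0],1],[[-0.005,0,0],[0,0,0],1]]'
python3 -c "
from h import *
need([*pol(.1095,180),.068],90+T)"
python3 -m jog '[[[-0.004,0,-0.001],[0,0,0],1],[[-0.003,0,0],[0,0,0],1]]'
python3 -c "
from h import *
need([*pol(.1095,180),.068],90+T)"
```

```text
time: 8.75
tool_pos: [0.4611, 0.0825, 0.0664]
ee_rot: [[-0.998, 0.059, -0.012], [0.059, 0.998, -0.004], [0.012, -0.004, -1.0]]
force: [-3.4, 1.6, 2.0]
finger_gap: 0.0003
t 8.75 tcp [0.4611 0.0825 0.0664] tool shift [-0.0043  0.002  -0.0017] rotvec [-0.004 -0.012  0.003] F [-3.4  1.6  2. ] j6 -123.2 gap 0.0003
time: 8.95
tool_pos: [0.464, 0.0814, 0.0667]
ee_rot: [[-0.998, 0.061, -0.021], [0.061, 0.998, -0.005], [0.021, -0.006, -1.0]]
force: [-15.2, 7.1, 7.9]
finger_gap: 0.0005
t 8.95 tcp [0.464  0.0814 0.0667] tool shift [-0.0013  0.003  -0.0013] rotvec [-0.006 -0.021  0.001] F [-15.2   7.1   7.9] j6 -122.7 gap 0.0005
```

```bash

python3 -m jog '[[[-0.003,0,0],[0,0,0],1]]'
python3 -c "
from h import *
need([*pol(.1095,180),.068],90+T)"
python3 -m jog '[[[0.02,0,0],[0,0,0],1],[[0.03,0,0],[0,0,0],1],[[0,0,-0.04],[0,0,0],1],[[0,0,-0.04],[0,0,0],1],[[0.04,0,-0.02],[0,0,0],1]]'
python3 -m jog '[[[0,0.05,0],[0,0,0],1],[[0,0.05,0],[0,0,0],1],[[0,0.05,0],[0,0,0],1],[[0,0,0],[0,0,0],1]]'
python3 - <<'E'
from h import *
for n in('scene','side'):
    im=cams.snapshot(n);cv2.imwrite(f'pics/{n}6.png',im[:,:,::-1])
    c=im[195:330,270:430] if n=='scene' else im[235:375,220:420]
    s=4.4 if n=='scene' else 4
    cv2.imwrite(f'pics/{n}6c.png',cv2.resize(c[:,:,::-1],None,fx=s,fy=s,interpolation=cv2.INTER_CUBIC))
E
```

```text
time: 9.05
tool_pos: [0.4637, 0.0811, 0.0665]
ee_rot: [[-0.998, 0.062, -0.028], [0.062, 0.998, -0.006], [0.027, -0.007, -1.0]]
force: [-12.7, 7.0, 7.9]
finger_gap: 0.0004
t 9.05 tcp [0.4637 0.0811 0.0665] tool shift [-0.0015  0.0033 -0.0015] rotvec [-0.007 -0.027 -0.   ] F [-12.7   7.    7.9] j6 -122.4 gap 0.0004
time: 9.55
tool_pos: [0.3794, 0.088, 0.1717]
ee_rot: [[-0.998, 0.061, -0.022], [0.061, 0.998, -0.007], [0.022, -0.009, -1.0]]
force: [0.6, 1.3, 1.0]
finger_gap: 0.0007
time: 9.95
tool_pos: [0.3906, 0.2406, 0.1835]
ee_rot: [[-0.998, 0.06, 0.004], [0.06, 0.998, 0.015], [-0.003, 0.015, -1.0]]
force: [-0.1, -0.3, 1.1]
finger_gap: 0.0005
```

View pics/side6c.png

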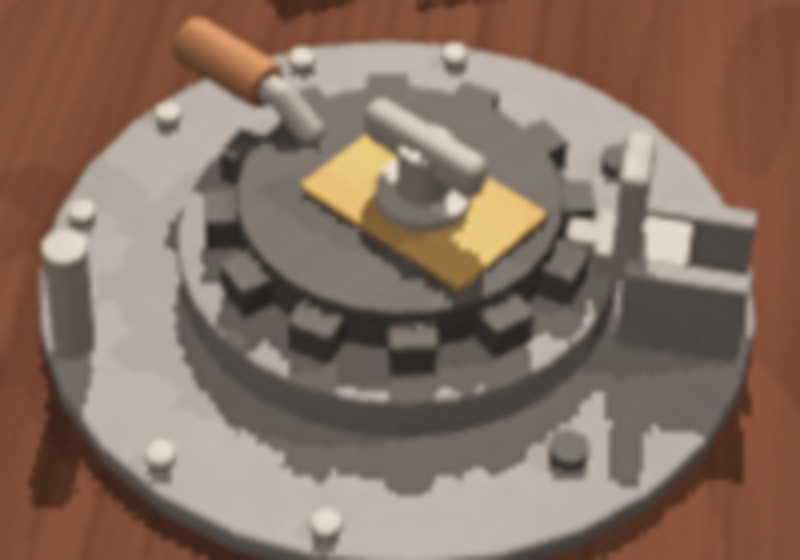

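View pics/scene6c.png

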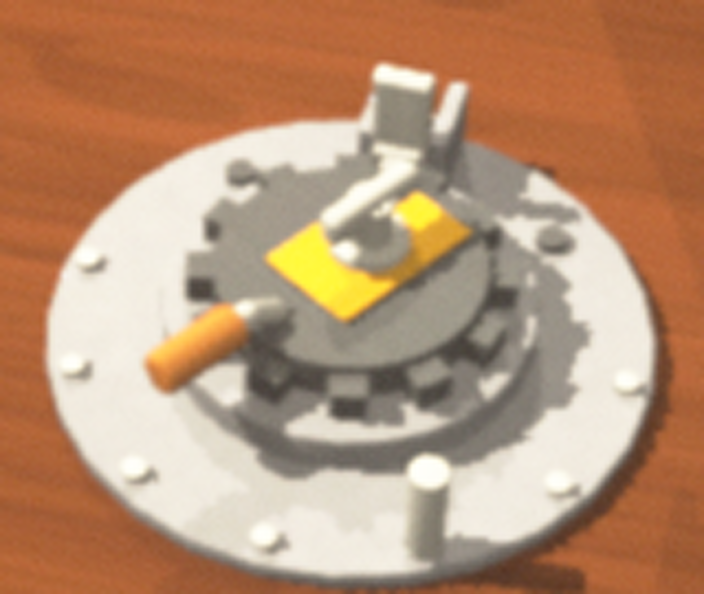

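```bash
python3 - <<'E'
from h import *
t=np.radians(T);R=np.array([[np.cos(t),np.sin(t)],[-np.sin(t),np.cos(t)]])
f=lambda u,v,z:onz("scene",(u+.5)/4.4-.5+270,(v+.5)/4.4-.5+195,z)
k=lambda u,v,z:onz("side",(u+.5)/4-.5+220,(v+.5)/4-.5+235,z)
for nm,p in(("lug sc",f(405,73,.096)),("lug si",k(638,145,.096)),("h sc",f(197,347,.069)),("h si",k(226,60,.069))):
    q=R@(p[:2]-C);print(nm,q,np.hypot(*q),np.degrees(np.arctan2(q[1],q[0])))
# same-method comparison via template shift of the lug, before/after
for n,box in(("scene",(352,204,20,24)),("side",(383,268,14,12))):
    a=cv2.imread(f"pics/{n}0.png");b=cv2.imread(f"pics/{n}6.png");x,y,w,h=box
    r=cv2.matchTemplate(b[y-15:y+h+15,x-15:x+w+15],a[y:y+h,x:x+w],cv2.TM_CCOEFF_NORMED);_,s,_,l=cv2.minMaxLoc(r)
    print(n,s,l[0]-15,l[1]-15,"15.5-18mm expected",[np.round(np.array(proj(n,[*pol(r1,180),.096]))-proj(n,[*pol(.1105,180),.096]),1) for r1 in(.0965,.094)])
E
```

```text
lug sc [-0.09699612 -0.00032274] 0.09699665638681719 -179.80936055097428
lug si [-0.09234537 -0.00657629] 0.09257923704921278 -175.92660845229972
h sc [ 0.08241097 -0.04947461] 0.09612130169449065 -30.97808579721199
h si [ 0.08678199 -0.05144069] 0.1008824000592129 -30.65766673214887
scene 0.8762224912643433 -2 4 15.5-18mm expected [array([-1.6,  4. ]), array([-1.9,  4.8])]
side 0.8684157133102417 3 5 15.5-18mm expected [array([-9. , -1.3]), array([-10.6,  -1.6])]
```

The pushing force rose to 15 N with no more motion, and the two views give a mean lug radius of 94.7 mm. The views differ by about 4 mm, though, so I'll look straight down at the lug with the wrist camera.

```bash

python3 -m jog '[[[0,0,-0.045],[0,0,0],1],[[-0.03,-0.035,-0.03],[0,0,0],1],[[-0.033,-0.035,0],[0,0,0],1],[[-0.033,-0.035,0],[0,0,0],1],[[-0.033,-0.035,0],[0,0,0],1]]'
python3 -m jog '[[[-0.03,-0.01,0],[0,0,0],1],[[-0.03,0,0],[0,0,0],1],[[0,0,0],[0,0,0],1]]'
python3 - <<'E'
from h import *
need([*pol(.094,180),.2],90+T)
np.save('wv.npy',cams.camera_model('wrist')['view'])
im=cams.snapshot('wrist');cv2.imwrite('pics/w7.png',im[:,:,::-1])
for r in(.1,.094,.088): print(r,proj('wrist',[*pol(r,180),.096]))
E
```

```text
time: 10.55
tool_pos: [0.5097, 0.0851, 0.2598]
ee_rot: [[-0.999, 0.054, 0.007], [0.054, 0.998, 0.011], [-0.007, 0.012, -1.0]]
force: [0.9, 0.9, -0.4]
finger_gap: 0.0001
time: 10.85
tool_pos: [0.5729, 0.061, 0.2603]
ee_rot: [[-0.998, 0.067, 0.009], [0.067, 0.998, 0.01], [-0.009, 0.01, -1.0]]
force: [-0.8, 0.4, -1.6]
finger_gap: 0.0005
t 10.85 tcp [0.5729 0.061  0.2603] tool shift [0.0938 0.0155 0.0597] rotvec [ 0.01   0.009 -0.005] F [-0.8  0.4 -1.6] j6 -115.7 gap 0.0005
0.1 (np.float64(334.64356901824505), np.float64(103.68639169607479))
0.094 (np.float64(334.5837338798708), np.float64(111.3134300859456))
0.088 (np.float64(334.5245189745172), np.float64(118.86140889331516))
```

View pics/w7.png

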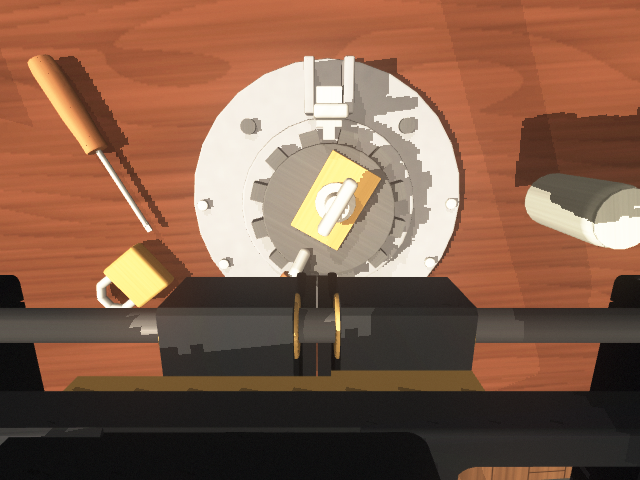

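```bash
python3 - <<'E'
import cv2
a=cv2.imread('pics/w7.png');cv2.imwrite('pics/w7c.png',cv2.resize(a[50:150,290:380],None,fx=6,fy=6,interpolation=cv2.INTER_NEAREST))
g=cv2.cvtColor(a,cv2.COLOR_BGR2GRAY);print([(r,int(g[r,325:345].mean())) for r in range(95,128)])
E
```

```text
[(95, 241), (96, 241), (97, 241), (98, 241), (99, 241), (100, 241), (101, 241), (102, 241), (103, 187), (104, 240), (105, 248), (106, 253), (107, 253), (108, 253), (109, 253), (110, 253), (111, 253), (112, 253), (113, 253), (114, 252), (115, 248), (116, 241), (117, 205), (118, 128), (119, 140), (120, 222), (121, 234), (122, 234), (123, 234), (124, 234), (125, 234), (126, 229), (127, 196)]
```

View pics/w7c.png

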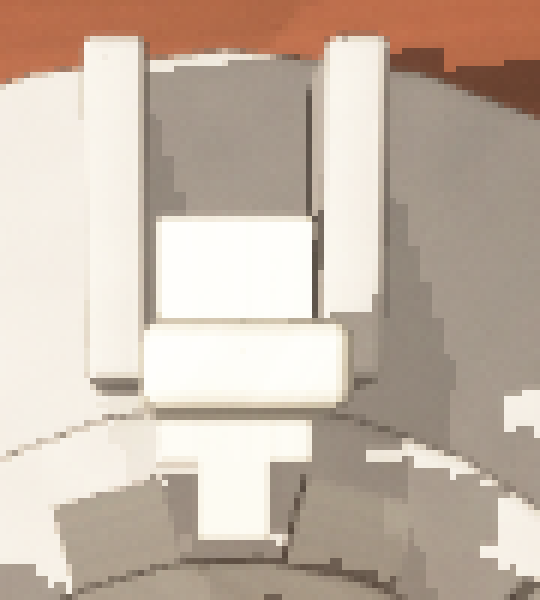

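The lug top spans rows 103.5–118; fully home predicts 103.7–118.9, so it agrees to about 0.5 mm. The tongue sits centred between two teeth and the robot is clear.

```bash
python3 -c "
from rig import bot
print(bot.job_done())"
```

```text
the job is handed in; nothing more can be done
None
```

I turned the swivel table by its handle from +90° to the -30° click and pushed the locking bolt home. That is two clicks clockwise of the tall pin, which I measured at +30° in both camera views. I handed the job in at about 11 s of the 54 s allowed; no verdict is reported.

**Table:** after the bolt went in, the handle measured -31.0° in the scene view and -30.7° in the side view.

**Bolt:** the pushing force rose from 3 N to 15 N with no further movement, as it would at the end stop. Looking down with the wrist camera, the lug matched the fully-home position to about 0.5 mm, with the tongue between two rim teeth. My hand-picked lug positions agreed less well: 97.0 mm from the axis in the scene view and 92.6 mm in the side view, against 94 mm when home. An attempt to track the lug by image matching between the two side views gave a false match, so I ignored it.

**Everything else:** the robot was clear of everything at hand-in, with no contact force beyond sensor noise. The wing knob looked unturned on its plate and the bystanders looked unmoved; I judged these by eye and did not measure them.

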